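Assemble the vial carousel on its post

ROBOT

A 6-joint arm with a two-finger parallel gripper is mounted at the origin on the work surface. World frame = base frame: x ahead of the robot, y to its left, z up, the work surface at z = 0. Lengths are in m, angles in rad, forces in N, time in s.
With the tool pointing down it reaches from about 0.25 to 0.725 m from the base axis. Payload 9.7 kg.
Tool frame: the origin (TCP) lies midway between the tips of the shut fingers; the grasp point (between the pads) lies 19 mm behind it; z points along the fingers, x is the direction in which the jaws open and shut, and the axes are right-handed (so a half turn about z gives the same grasp; the last joint's range is limited). The gripper opens to 85 mm and grips with 20 to 120 N. Pads are 22 mm wide; open, the fingers measure 114 mm over their backs; the gripper's body (76 mm by 85 mm) begins 54 mm behind the grasp point. The pads swing forward as they close: fully open they stand 13 mm farther back than shut.
Start: joints at [-1.265, 0.087, 0.176, 1.66, 0, 1.571], TCP at [0.166, -0.524, 0.231] pointing down, gripper open.
Joint ranges: [-3.13, 3.13], [-0.85, 1.81], [-1.15, 1.24], [-2.2, 2.28], [-1.44, 1.52], [-3.14, 3.14]. Speed limits (rad/s): [2.22, 2.22, 2.57, 3.14, 3.14, 3.14].

INTERFACE

Orientations are given as a unit quaternion [x, y, z, w].
In Python, from cell import status, optics, robot gives the robot as it stands.
- The arm moves only by the tool jog_arm, never from a script. Its argument "deltas" is text: rows parted by semicolons, each of 7 numbers parted by spaces: the shift along the world's x, y, z in cm, then the turn, a rotation vector about the world's x, y, z in rad, then the finger opening in cm, from 0 to 8.54. In form: x y z wx wy wz jaw; .... A call has 1 to 5 rows; each row shifts and turns the pose as measured when the row begins; what a row does not reach is not made up. A row lasts 1/8 s, in which the tool goes at most 62.5 mm and 10.7 degrees, less where a joint would pass 70% of its speed; a pose out of reach is approached as far as the arm can. A call with a gripper value outside its range is refused whole. The fingers move at their own pace and stop on an object; the grip force is fixed at half the most. Time passes only in rows, so rows that do not move let the fingers close. It gives the time, the measured TCP pose, the force and the opening at its end, in the units of the state.
- status.read_state(): the state, without advancing time (a new reading comes with each control period).
- optics.snapshot(name): name is "scene" or "top" or "wrist"; returns a dict with "pixels" (384x512x3 uint8, red, green, blue), "z_map" (384x512 float32, m along the optical axis (not along the pixel's ray), 0 where there is no reading), "fx", "fy", "cx", "cy" (pixels), "xyz" and "attitude" of the camera in the world. Camera axes: x right, y down, z forward; pixel columns grow to the right and rows downward; lengths in m; the calibration is good to about 2 mm. A picture is of the moment at which its call begins.
- robot.hand_in(): hands the job in, once; it reports no verdict.
The state is a dict: "time_s": time; "joints": joint angles; "qvel": joint speeds; "joint_torque": joint torques, N m; "tcp_pos": TCP position; "orientation": TCP orientation; "ft_force": force on the tool from outside, world axes, zero at the start; "torque": the same for the moment, N m; "finger_gap": finger opening in m.
Only numpy, scipy, OpenCV 4.12 (cv2) and the standard library are available. Lean on these libraries where they do the work, as an engineer would, in place of code of your own. Each camera call takes 0.05 s, during which the arm holds its last target. There are 200 camera calls.

TASK

Assemble the vial carousel: thread its parts down the upright post of the round foot in order, first the solid tray with the tall hub, then the plain spacer ring, last the guide with the eight loops, hubs upward, each lowered (not dropped) until it sits fully home on the one below, with the tray on the foot. Leave the finished stack standing free, and leave the bottle, jar and beaker around it where they are.

Things in the scene. Friction and masses are not known exactly. Their poses are not given: they have to be found in the camera images.
- foot: round dark steel foot of the vial carousel, 130 mm diameter, 20 mm high, fixed to the bench, with one upright steel post at its centre: post 24 mm diameter, 84 mm high above the foot, its top 12 mm tapering to 12 mm diameter. Origin: centre of the foot's underside; z up along the post
- post_seat (a point): centre of the foot's top face, at the root of the post, 20 mm above the bench; z up along the post
- post_tip (a point): top end of the post, 104 mm above the bench
- tray: bare aluminium vial tray, lying flat with its hub up: solid disc 140 mm diameter and 6 mm thick, a 4 mm wide lip round the edge rising to 12 mm, and a tall central hub 44 mm outside diameter whose top is 40 mm above the underside; a 27 mm bore goes right through. Origin: centre of the underside; z along the bore, hub side up
- spacer: plain thick aluminium ring, 60 mm outside diameter, 27 mm bore, 20 mm tall, lying flat. Origin: centre of the underside; z along the bore
- guide: openwork aluminium vial guide, lying flat with its hub up: a disc 140 mm diameter and 6 mm thick made of a rim and eight vial loops (27 mm openings) round the middle, and a short central hub 44 mm outside diameter whose top is 22 mm above the underside; a 27 mm bore goes right through. Origin: centre of the underside; z along the bore, hub side up
- amber_bottle: bystander: capped amber glass bottle, 60 mm diameter, 115 mm tall. Origin: its underside
- jar: bystander: white capped plastic jar, 64 mm diameter, 80 mm tall. Origin: its underside
- beaker: bystander: open glass beaker, 70 mm diameter, 90 mm tall. Origin: its underside
Things that resemble listed ones, but are neither listed nor needed, are in the scene too. Of the things like the spacer, leave any that is pink, turquoise or yellow; of the rest the smaller one is meant.

How it is judged:
On the way, in this order (a step that is already met when the one before it is completed fails the run):
1. the tray is fully home on the foot (horizontal distance between tray and post_seat below 0.005 m and z of tray in the frame of post_seat between -0.004 and 0.004 m and angle between tray's own z axis and vertical below 0.06 rad), for 0.2 s.
2. with the tray home, the spacer is fully home on the tray's hub (all of step 1 and horizontal distance between spacer and post_seat below 0.005 m and z of spacer in the frame of post_seat between 0.036 and 0.044 m and angle between spacer's own z axis and vertical below 0.06 rad), for 0.2 s.
3. with tray and spacer home, the guide is fully home on the spacer (all of step 2 and horizontal distance between guide and post_seat below 0.005 m and z of guide in the frame of post_seat between 0.056 and 0.064 m and angle between guide's own z axis and vertical below 0.06 rad), for 0.2 s.
At the end, for the whole second after the job is handed in: Tray on the foot, spacer on the tray's hub, guide on the spacer: each on the post, hub up, at rest, within 5 mm of the post's axis, level within 0.06 rad, its underside within 4 mm of its home height (0, 40 and 60 mm above the foot's top) (all of step 3 and linear speed of each of tray, spacer, guide below 0.02 m/s); the robot touches nothing.
It fails at once if a part falls down the post faster than 0.7 m/s (dropped from more than about 25 mm) ((horizontal distance between tray and post_seat below 0.03 m and z of tray in the frame of post_seat below 0.1 m and linear speed of tray above 0.7 m/s) or (horizontal distance between spacer and post_seat below 0.03 m and z of spacer in the frame of post_seat below 0.1 m and linear speed of spacer above 0.7 m/s) or (horizontal distance between guide and post_seat below 0.03 m and z of guide in the frame of post_seat below 0.1 m and linear speed of guide above 0.7 m/s)).
It fails at once if the amber bottle, jar or beaker is moved more than 30 mm (distance of any of amber_bottle, jar, beaker from where it was at the start of the episode above 0.03 m).
It also fails if it takes over 72 s, if anything falls off the work surface, if the arm or the gripper's body presses on something with over 40 N, if the wrist force passes 120 N, or if a joint passes its speed limit or range.

## Working session

There is one attempt and no reset: what is moved stays moved. The work goes in short steps, Python scripts to look and compute and a tool call to move; the robot and the scene stay as the last step left them, time stands still between calls to the robot, and variables do not carry over. Pictures are saved under pics/ and viewed, about 8 in all and at most 12, crops included, and the job is handed in when it is done.

Besides the shell and the picture viewer there is one more tool, called as name(argument=value, ...) on one line, values as JSON. jog_arm: Moves the arm, as the interface text tells. Its arguments: {"type":"object","properties":{"deltas":{"type":"string"}},"required":["deltas"]}

```bash
mkdir -p pics; cat > h.py <<'E'
import numpy as np, cv2
from cell import status, optics, robot
from scipy.spatial.transform import Rotation as R
def snap(n, save=None):
    s=optics.snapshot(n)
    if save: cv2.imwrite(f'pics/{save}.png', cv2.cvtColor(s['pixels'],cv2.COLOR_RGB2BGR))
    return s
def cloud(s):
    z=s['z_map']; v,u=np.indices(z.shape)
    p=np.stack([(u-s['cx'])/s['fx']*z,(v-s['cy'])/s['fy']*z,z],-1)
    a=np.array(s['attitude']); M=R.from_quat(a).as_matrix() if a.size==4 else a
    return p@M.T+np.array(s['xyz'])
E
python3 - <<'E'
from h import *
print(status.read_state())
a=snap('scene','a1'); b=snap('top','b1')
np.savez('first.npz',sp=cloud(a),tp=cloud(b),spx=a['pixels'],tpx=b['pixels'])
for s in (a,b): print(s['xyz'],s['attitude'],s['fx'],s['cx'],s['cy'],(s['z_map']>0).mean())
E
```

```text
{'time_s': 0.0, 'joints': array([-1.26496179e+00,  8.74516911e-02,  1.75129297e-01,  1.65976849e+00,
        1.05335146e-06,  1.57081936e+00]), 'qvel': array([ 5.04857487e-04,  7.39426701e-05,  1.97691699e-04,  9.75045545e-04,
        4.40069109e-04, -1.10504852e-04]), 'joint_torque': array([ 4.00855439e-03, -5.20401299e+01,  4.64790416e+01,  1.68010883e-02,
        2.52598475e-04, -2.98403414e-06]), 'tcp_pos': array([ 0.16553364, -0.5242698 ,  0.23058518]), 'orientation': array([ 8.06556440e-01, -5.91156740e-01, -5.21763566e-04, -3.83055420e-04]), 'ft_force': array([ 0.65103321, -0.24586215, -0.38236078]), 'torque': array([ 0.03007221, -0.01602881,  0.01602511]), 'finger_gap': 0.0853919171509611}
[ 1.36341625 -0.2210921   0.91459528] [ 0.70311669  0.58911393 -0.25253755 -0.30789037] 456.83709801467825 251.9234201079317 183.50610321563366 0.9959869384765625
[ 0.41145078 -0.02364434  1.09056964] [-0.69898078  0.71427878 -0.02979077  0.01855296] 401.4257935802505 258.8994536497118 191.67848645725292 0.9962107340494791
```

View pics/a1.png

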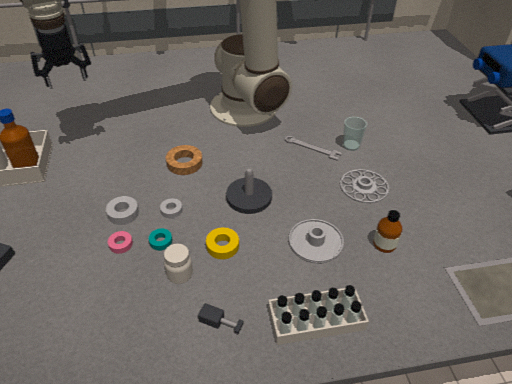

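View pics/b1.png

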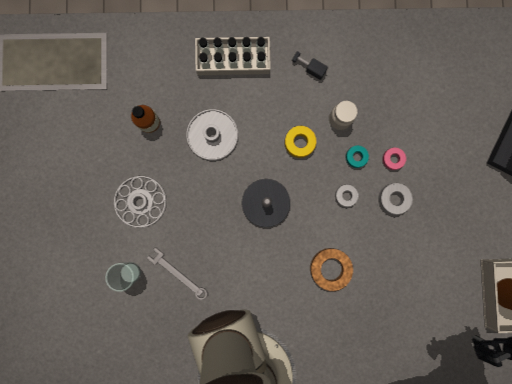

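The scene shows the foot, tray, guide, bottle, jar and beaker. In the top view they are at: foot (266,203), tray (212,135), guide (139,201). The spacer-like rings are small grey (347,196), large grey (396,198), pink (395,158), turquoise (357,157), yellow (301,141) and orange/cork (331,269). After dropping pink, turquoise and yellow, the small grey ring is the smaller one of the rest. I'll check that by measuring it.

```bash
cat > m.py <<'E'
from h import *
d=np.load('first.npz')
P=d['tp'];px=d['tpx']
def circ(pts):
    A=np.c_[2*pts,np.ones(len(pts))];s=np.linalg.lstsq(A,(pts**2).sum(1),rcond=None)[0]
    return s[:2],np.sqrt(s[2]+s[0]**2+s[1]**2)
for n,(u,v),r in [('foot',(266,203),32),('tray',(212,135),32),('guide',(139,201),32),('sp',(347,196),15),('big',(396,198),20),('cork',(331,269),26),('pink',(395,158),15),('bottle',(146,120),24),('jar',(345,115),20),('beaker',(122,277),24)]:
    w=P[v-r:v+r+1,u-r:u+r+1].reshape(-1,3); 
    o=w[(w[:,2]>.004)&(w[:,2]<.2)]
    h=np.percentile(o[:,2],[50,90,99])
    c,rad=cv2.minEnclosingCircle(o[:,:2].astype(np.float32))
    print(n,'all',np.round(c,4),round(rad*2,4),'h',h.round(3),'floor',np.median(w[w[:,2]<.004,2]).round(4))
    hub=o[o[:,2]>h[2]-.006]
    hc,hr=cv2.minEnclosingCircle(hub[:,:2].astype(np.float32)); print('   top',np.round(hc,4),round(hr*2,4),len(hub))
big=cv2.resize(px[140:230,290:420],None,fx=6,fy=6,interpolation=cv2.INTER_CUBIC)
cv2.imwrite('pics/c1.png',big[:,:,::-1])
E
python3 m.py
```

```text
foot all [ 0.455  -0.0649] 0.2327 h [0.02  0.023 0.102] floor -0.0001
   top [ 0.4559 -0.0569] 0.0218 53
tray all [0.6359 0.084 ] 0.2233 h [0.007 0.021 0.042] floor 0.0003
   top [0.6449 0.0831] 0.044 129
guide all [0.4692 0.2826] 0.2374 h [0.007 0.02  0.025] floor 0.0002
   top [0.4673 0.2803] 0.0438 126
sp all [ 0.4634 -0.2821] 0.099 h [0.019 0.022 0.024] floor -0.0002
   top [ 0.4707 -0.2763] 0.0596 228
big all [ 0.4621 -0.4145] 0.1364 h [0.027 0.03  0.032] floor -0.0002
   top [ 0.4594 -0.4062] 0.084 480
cork all [ 0.2715 -0.2282] 0.1758 h [0.03  0.032 0.034] floor -0.0001
   top [ 0.2764 -0.2266] 0.1098 766
pink all [ 0.5774 -0.4141] 0.0805 h [0.019 0.022 0.024] floor -0.0004
   top [ 0.5694 -0.4098] 0.0596 214
bottle all [0.6902 0.2628] 0.1669 h [0.077 0.114 0.117] floor 0.0
   top [0.6834 0.2554] 0.0274 96
jar all [ 0.6909 -0.2876] 0.1219 h [0.078 0.081 0.084] floor -0.0004
   top [ 0.6839 -0.2674] 0.0561 301
beaker all [0.2672 0.3282] 0.1698 h [0.051 0.089 0.093] floor 0.0002
   top [0.278  0.3072] 0.0702 146
```

```bash
sleep 0
```

```text
(no output)
```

View pics/c1.png

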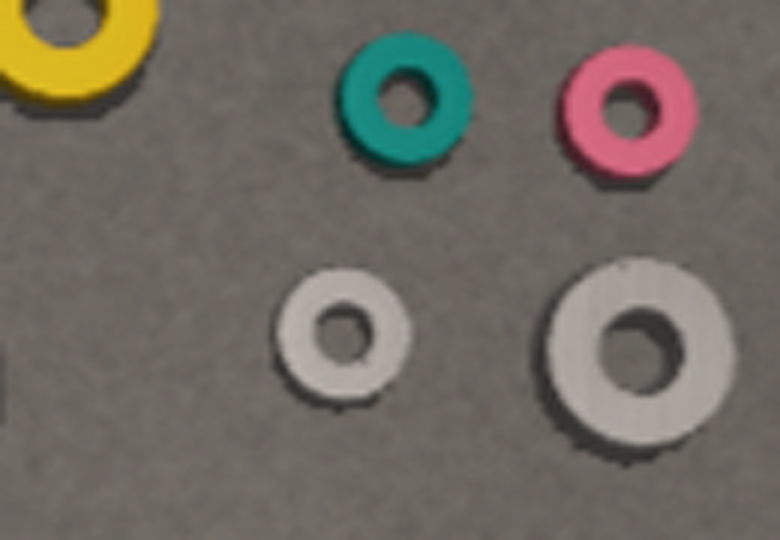

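The crop confirms it: small grey ring at crop (343,335), 59.6 mm OD and 20 mm tall, as listed. The other grey one is 84 mm. Next I move over the tray.

jog_arm(deltas="3.7 4.7 0 0 0 0.106 8.5;3.7 4.7 0 0 0 0.106 8.5;3.7 4.7 0 0 0 0.106 8.5;3.7 4.7 0 0 0 0.106 8.5;3.7 4.7 0 0 0 0.106 8.5")

```text
time_s: 0.72
tcp_pos: [0.3519, -0.2843, 0.2275]
orientation: [0.935, -0.355, -0.002, -0.001]
ft_force: [1.3, -1.1, 0.3]
finger_gap: 0.0853
```

jog_arm(deltas="3.7 4.7 0 0 0 0.106 8.5;3.7 4.7 0 0 0 0.106 8.5;3.7 4.7 0 0 0 0.106 8.5;3.7 4.7 0 0 0 0.106 8.5;3.7 4.7 0 0 0 0.106 8.5")

```text
time_s: 1.35
tcp_pos: [0.5412, -0.04, 0.2266]
orientation: [0.996, -0.089, -0.002, -0.0]
ft_force: [1.7, -1.2, 0.3]
finger_gap: 0.0849
```

jog_arm(deltas="4.0 4.3 0 0 0 0.06 8.5;4.0 4.3 -1 0 0 0.06 8.5;2.4 3.7 -2 0 0 0.06 8.5;0 0 0 0 0 0 8.5")

```text
time_s: 1.85
tcp_pos: [0.649, 0.0915, 0.1922]
orientation: [1.0, 0.007, -0.004, 0.0]
ft_force: [-0.5, -0.3, 0.2]
finger_gap: 0.085
```

```bash
python3 - <<'E'
from h import *
s=snap('wrist','w1'); st=status.read_state(); print(st['tcp_pos'],st['orientation'],st['joints'].round(2)); print(s['xyz'],s['attitude'],s['fx'],s['cx'],s['cy'])
p=cloud(s); o=p[(s['z_map']>0)]
print(np.histogram(o[:,2],bins=np.arange(-.01,.3,.01)))
hub=o[(o[:,2]>.034)&(o[:,2]<.046)&(np.hypot(o[:,0]-.645,o[:,1]-.083)<.05)]
print(len(hub),cv2.minEnclosingCircle(hub[:,:2].astype(np.float32)))
E
```

```text
[0.64867016 0.09025852 0.19364232] [ 9.99975479e-01  6.09983880e-03 -3.40704831e-03  4.73883003e-04] [ 0.14  0.35  0.41  1.64 -0.    1.7 ]
[0.65053315 0.15780651 0.33382282] [ 0.99119719  0.00784068 -0.0034917   0.1321153 ] 273.95900962861515 252.95131202257352 191.6577294378432
(array([106573,  24935,   4557,   2317,   3020,   1298,   1726,   3153,
          929,    807,    273,     67,      0,      0,      0,      0,
            0,      0,      0,      0,      0,    315,    967,   1258,
         1153,   1268,   7672,   8629,  11791,   9017]), array([-0.01,  0.  ,  0.01,  0.02,  0.03,  0.04,  0.05,  0.06,  0.07,
        0.08,  0.09,  0.1 ,  0.11,  0.12,  0.13,  0.14,  0.15,  0.16,
        0.17,  0.18,  0.19,  0.2 ,  0.21,  0.22,  0.23,  0.24,  0.25,
        0.26,  0.27,  0.28,  0.29]))
745 ((0.6464759111404419, 0.08162646740674973), 0.02187076397240162)
```

View pics/w1.png

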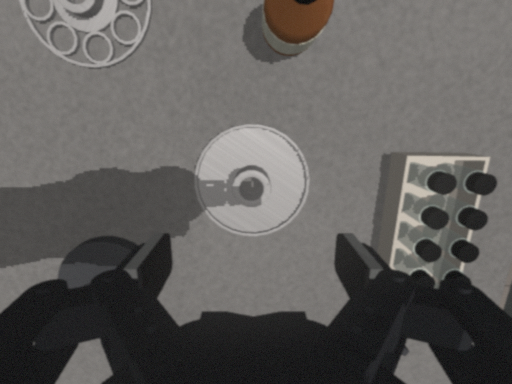

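The wrist view puts the tray at (252,180) with hub centre (0.6465, 0.0816) and OD 43.7 mm, which agrees with the top view to 2 mm. Descending to grip the top of the hub.

jog_arm(deltas="-0.25 -0.85 -5 0 -0.007 0 8.5;0 0 -5 0 0 0 8.5;0 0 -4 0 0 0 8.5;0 0 -2.5 0 0 0 8.5;0 0 0 0 0 0 8.5")

```text
time_s: 2.52
tcp_pos: [0.6447, 0.076, 0.0293]
orientation: [1.0, 0.002, 0.003, 0.001]
ft_force: [0.3, 0.8, 0.1]
finger_gap: 0.085
```

jog_arm(deltas="0.1 0.6 -1.2 0 0.005 0 8.5;0 0 0 0 0 0 8.5")

```text
time_s: 2.78
tcp_pos: [0.6468, 0.0815, 0.0198]
orientation: [1.0, 0.001, 0.002, 0.001]
ft_force: [0.2, -0.1, 0.0]
finger_gap: 0.0852
```

jog_arm(deltas="0 0 -0.3 0 0 0 4;0 0 0 0 0 0 3;0 0 0 0 0 0 3;0 0 0 0 0 0 3;0 0 0 0 0 0 3")

```text
time_s: 3.4
tcp_pos: [0.6482, 0.0818, 0.0194]
orientation: [1.0, 0.001, 0.004, 0.0]
ft_force: [-0.4, -0.8, -0.8]
finger_gap: 0.042
```

jog_arm(deltas="0 0 1 0 0 0 3;0 0 3 0 0 0 3;0 0 5 0 0 0 3;0 0 5 0 0 0 3;0 0 0 0 0 0 3")

```text
time_s: 4.03
tcp_pos: [0.6464, 0.0816, 0.1639]
orientation: [1.0, 0.002, 0.003, 0.001]
ft_force: [0.3, -0.6, -2.6]
finger_gap: 0.0421
```

```bash
python3 - <<'E'
from h import *
st=status.read_state(); print(st['tcp_pos'],st['orientation'],st['ft_force'],st['finger_gap'])
s=snap('wrist','w2'); p=cloud(s); a=snap('scene','a2')
# tray plane fit in wrist cloud
t=st['tcp_pos']; o=p[s['z_map']>0]
m=(np.hypot(o[:,0]-t[0],o[:,1]-t[1])<.075)&(abs(o[:,2]-t[2])<.05)
o=o[m]; print(len(o),np.histogram(o[:,2]-t[2],bins=np.arange(-.05,.05,.005)))
rim=o[(np.hypot(o[:,0]-t[0],o[:,1]-t[1])>.03)&(o[:,2]-t[2]<.0)]
A=np.c_[rim[:,:2]-t[:2],np.ones(len(rim))];print(np.linalg.lstsq(A,rim[:,2]-t[2],rcond=None)[0])
E
```

```text
[0.64635253 0.08160161 0.16385101] [9.99994934e-01 1.50339999e-03 2.75941843e-03 5.06624887e-04] [ 0.32467947 -0.55554086 -2.63393794] 0.04206340693275407
35387 (array([    0,     0,     0,     0,     0,     2,  3484, 19025,  3551,
         374,   434,   639,   733,  3341,  1003,   421,   356,   722,
         353]), array([-5.00000000e-02, -4.50000000e-02, -4.00000000e-02, -3.50000000e-02,
       -3.00000000e-02, -2.50000000e-02, -2.00000000e-02, -1.50000000e-02,
       -1.00000000e-02, -5.00000000e-03, -2.77555756e-17,  5.00000000e-03,
        1.00000000e-02,  1.50000000e-02,  2.00000000e-02,  2.50000000e-02,
        3.00000000e-02,  3.50000000e-02,  4.00000000e-02,  4.50000000e-02]))
[-0.00138064  0.01126005 -0.0137521 ]
```

View pics/w2.png

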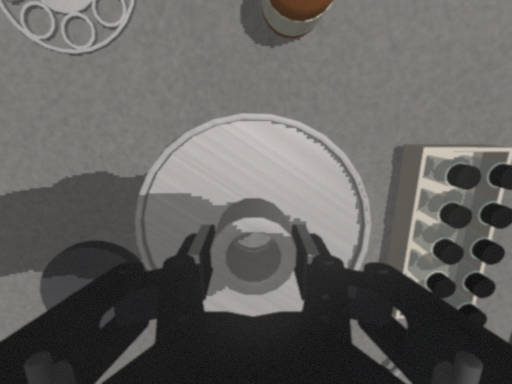

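The tray is held level in the jaws, with its bore at (253,257). I'll go behind the post so the wrist camera can see it past the tray edge.

jog_arm(deltas="-3.2 -4.1 0.3 0 0 0 3;-3.2 -4.1 0 0 0 0 3;-3.2 -4.1 0 0 0 0 3;-3.2 -4.1 0 0 0 0 3;-3.2 -4.1 0 0 0 0 3")

```text
time_s: 4.75
tcp_pos: [0.4771, -0.1257, 0.1497]
orientation: [1.0, 0.004, -0.009, 0.0]
ft_force: [0.3, -0.6, -2.4]
finger_gap: 0.0423
```

jog_arm(deltas="-3.0 -4.1 0 0 0 0 3;0 0 0 0 0 0 3;0 0 0 0 0 0 3")

```text
time_s: 5.12
tcp_pos: [0.442, -0.1691, 0.145]
orientation: [1.0, 0.002, -0.012, -0.001]
ft_force: [0.4, -0.3, -1.9]
finger_gap: 0.0425
```

```bash
cat >> h.py <<'E'
def post(s):
    """post-tip centre from shaft points: fit circle r=12 to sides, plus tip-disc mean"""
    p=cloud(s); o=p[s['z_map']>0]
    o=o[np.hypot(o[:,0]-.456,o[:,1]+.057)<.03]
    top=o[(o[:,2]>.100)&(o[:,2]<.11)]
    side=o[(o[:,2]>.03)&(o[:,2]<.088)]
    from scipy.optimize import least_squares
    f=lambda q:np.hypot(side[:,0]-q[0],side[:,1]-q[1])-.012
    r=least_squares(f,[.456,-.057],loss='soft_l1',f_scale=.001) if len(side)>20 else None
    print('tip n',len(top),top.mean(0).round(4) if len(top) else '', cv2.minEnclosingCircle(top[:,:2].astype(np.float32)) if len(top) else '','side n',len(side), r.x.round(4) if r else '', np.abs(r.fun).mean() if r else '')
E
python3 - <<'E'
from h import *
st=status.read_state(); print(st['tcp_pos'],st['orientation'],st['ft_force'],st['finger_gap'])
for n in ('wrist','top','scene'): print(n); post(snap(n,'p_'+n))
E
```

```text
[ 0.441981   -0.16911406  0.14495793] [ 9.99926537e-01  1.95994446e-03 -1.19371751e-02 -7.62971223e-04] [ 0.37673577 -0.26115287 -1.94603781] 0.04245926654773836
wrist
tip n 495 [ 0.4566 -0.0609  0.1025] ((0.45681408047676086, -0.0608186312019825), 0.00791630707681179) side n 310 [ 0.4568 -0.06  ] 0.00013197621363665737
top
tip n 31 [ 0.4554 -0.0583  0.1029] ((0.4556412100791931, -0.05840302258729935), 0.008378004655241966) side n 10  
scene
tip n 16 [ 0.4589 -0.061   0.1041] ((0.45954543352127075, -0.0616740807890892), 0.0066968221217393875) side n 126 [ 0.4556 -0.0602] 0.0011678636472420418
```

jog_arm(deltas="0.5 3.5 1.0 0 -0.012 0 3;0.5 3.5 0.8 0 -0.012 0 3;0.4 3.8 0.5 0 0 0 3;0 0 0 0 0 0 3")

```text
time_s: 5.78
tcp_pos: [0.4585, -0.0543, 0.168]
orientation: [1.0, 0.005, 0.0, -0.001]
ft_force: [0.2, -1.1, -3.4]
finger_gap: 0.0421
```

```bash
cat >> h.py <<'E'
def hub(s,t,dz,R0=.022,tol=.004):
    "hub-top ring centre relative to tcp, from points at height tcp+dz"
    p=cloud(s); o=p[s['z_map']>0]; d=o-t
    r=np.hypot(d[:,0],d[:,1]); m=(abs(d[:,2]-dz)<tol)&(r<R0+.003)&(abs(d[:,0])<R0-.003)
    q=d[m]; print('hub pts',len(q),'z',np.median(q[:,2]).round(4),cv2.minEnclosingCircle(q[:,:2].astype(np.float32)))
E
python3 - <<'E'
from h import *
st=status.read_state(); print(st['tcp_pos'],st['orientation'],st['ft_force'],st['finger_gap'])
s=snap('wrist','w3'); hub(s,st['tcp_pos'],.0206)
t=snap('top','t3'); hub(t,st['tcp_pos'],.0206)
p=cloud(s); v=np.indices(s['z_map'].shape)
d=p-st['tcp_pos']; m=(np.hypot(d[...,0],d[...,1])<.03)&(d[...,2]>.01)&(d[...,2]<.03)
print(np.histogram(d[m][:,2],bins=np.arange(.01,.031,.002)))
E
```

```text
[ 0.45847178 -0.05433123  0.16803151] [ 9.99985106e-01  5.35323925e-03  7.31626269e-05 -1.06081492e-03] [ 0.16213839 -1.05683808 -3.43017007] 0.04209595183531915
hub pts 3278 z 0.0195 ((0.000947863794863224, -0.0004841848276555538), 0.021918654441833496)
hub pts 0 z nan ((0.0, 0.0), 0.0)
(array([ 262,  271,  262,  379, 2633,  856,  108,  115,  117,  130]), array([0.01 , 0.012, 0.014, 0.016, 0.018, 0.02 , 0.022, 0.024, 0.026,
       0.028, 0.03 ]))
  return _methods._mean(a, axis=axis, dtype=dtype,
  ret = ret.dtype.type(ret / rcount)
```

jog_arm(deltas="-0.25 -0.55 -2.0 0 0 0 3;0 0 -1 0 0 0 3;0 0 0 0 0 0 3")

```text
time_s: 6.25
tcp_pos: [0.4558, -0.0627, 0.1364]
orientation: [1.0, 0.004, -0.001, -0.001]
ft_force: [0.1, 0.0, -2.5]
finger_gap: 0.0423
```

jog_arm(deltas="0 0.25 0 0 0 0 3;0 0 -0.8 0 0 0 3;0 0 0 0 0 0 3")

```text
time_s: 6.62
tcp_pos: [0.4563, -0.0603, 0.1289]
orientation: [1.0, 0.004, -0.0, -0.001]
ft_force: [0.1, -1.3, -3.3]
finger_gap: 0.0424
```

Aligned to under 1 mm, with the underside near 0.109. Lowering over the taper.

jog_arm(deltas="0 0 -0.8 0 0 0 3;0 0 -0.8 0 0 0 3;0 0 0 0 0 0 3")

```text
time_s: 7.0
tcp_pos: [0.4563, -0.0603, 0.1117]
orientation: [1.0, 0.004, -0.0, -0.001]
ft_force: [-0.2, -0.2, -2.5]
finger_gap: 0.0422
```

jog_arm(deltas="0 0 -0.8 0 0 0 3;0 0 -0.8 0 0 0 3;0 0 0 0 0 0 3")

```text
time_s: 7.38
tcp_pos: [0.4562, -0.0603, 0.0945]
orientation: [1.0, 0.004, -0.0, -0.001]
ft_force: [-0.7, -0.5, -3.1]
finger_gap: 0.0422
```

jog_arm(deltas="0 0 -1.2 0 0 0 3;0 0 -1.2 0 0 0 3;0 0 -1.2 0 0 0 3;0 0 -1 0 0 0 3;0 0 0 0 0 0 3")

```text
time_s: 8.0
tcp_pos: [0.4557, -0.0602, 0.0446]
orientation: [1.0, 0.004, -0.001, -0.001]
ft_force: [-0.5, -0.5, -2.3]
finger_gap: 0.0424
```

jog_arm(deltas="0 0 -0.3 0 0 0 3;0 0 -0.2 0 0 0 3;0 0 -0.1 0 0 0 3;0 0 0 0 0 0 3")

```text
time_s: 8.5
tcp_pos: [0.4564, -0.0603, 0.0397]
orientation: [1.0, 0.004, 0.0, -0.001]
ft_force: [0.2, 0.6, -2.0]
finger_gap: 0.0426
```

jog_arm(deltas="0 0 -0.1 0 0 0 3;0 0 0 0 0 0 5;0 0 0 0 0 0 8.5;0 0 0 0 0 0 8.5;0 0 0 0 0 0 8.5")

```text
time_s: 9.12
tcp_pos: [0.4572, -0.0604, 0.0396]
orientation: [1.0, 0.004, 0.001, -0.0]
ft_force: [0.7, 0.7, -0.7]
finger_gap: 0.0851
```

jog_arm(deltas="0 0 3 0 0 0 8.5;0 0 4 0 0 0 8.5;0 0 5 0 0 0 8.5;0 -2 2 0 0 0 8.5;0 -4 0 0 0 -0.1 8.5")

```text
time_s: 9.75
tcp_pos: [0.4563, -0.1199, 0.1836]
orientation: [0.999, -0.045, 0.001, -0.0]
ft_force: [0.8, -0.8, -0.1]
finger_gap: 0.0849
```

jog_arm(deltas="0.3 -5 0 0 0 -0.1 8.5;0.4 -5 0 0 0 -0.1 8.5;0.3 -4 -1 0 0 0 8.5;0 0 0 0 0 0 8.5")

```text
time_s: 10.25
tcp_pos: [0.4665, -0.2664, 0.1737]
orientation: [0.989, -0.15, 0.002, 0.0]
ft_force: [-0.8, 1.1, -0.8]
finger_gap: 0.085
```

```bash
python3 - <<'E'
from h import *
st=status.read_state(); print(st['tcp_pos'],st['orientation'],st['time_s'])
s=snap('wrist','w4'); p=cloud(s)
def ring(p,z0,z1,c,r):
    o=p[(p[...,2]>z0)&(p[...,2]<z1)&(np.hypot(p[...,0]-c[0],p[...,1]-c[1])<r)]
    print(len(o),np.median(o[:,2]),cv2.minEnclosingCircle(o[:,:2].astype(np.float32)))
ring(p,.015,.026,(.471,-.277),.045)
t=snap('top','t4'); q=cloud(t)
print('tray hub in top'); ring(q,.055,.066,(.456,-.059),.03); ring(q,.028,.036,(.456,-.059),.09)
E
```

```text
[ 0.46645784 -0.26639536  0.17372499] [ 9.88753768e-01 -1.49538643e-01  2.04446821e-03  1.31430537e-05] 10.25
1721 0.01889377662580516 ((0.47131696343421936, -0.27849671244621277), 0.02978518232703209)
tray hub in top
141 0.05990319096901664 ((0.45591241121292114, -0.05860260874032974), 0.021824168041348457)
487 0.02991791382857656 ((0.4561006724834442, -0.0585055910050869), 0.06975424289703369)
```

The tray is home: hub top 0.060, centre within about 1 mm of the post. Next, the spacer.

jog_arm(deltas="0.5 -1.2 -5 0 0 0 8.5;0 0 -5 0 0 0 8.5;0 0 -4 0 0 0 8.5;0 0 -1 0 0 0 8.5;0 0 0 0 0 0 8.5")

```text
time_s: 10.98
tcp_pos: [0.4741, -0.2724, 0.0256]
orientation: [0.989, -0.145, 0.006, 0.001]
ft_force: [0.2, 0.0, 1.3]
finger_gap: 0.0846
```

jog_arm(deltas="-0.3 -0.6 -1 0 0 0 8.5;0 0 -0.7 0 0 0 8.5;0 0 0 0 0 0 8.5")

```text
time_s: 11.35
tcp_pos: [0.4729, -0.2797, 0.0115]
orientation: [0.989, -0.145, 0.008, 0.002]
ft_force: [0.8, -0.1, 0.2]
finger_gap: 0.0849
```

jog_arm(deltas="-0.15 0.15 -0.6 0.006 0.016 0 8.5;0 0 0 0 0 0 8.5")

```text
time_s: 11.6
tcp_pos: [0.4715, -0.2783, 0.0057]
orientation: [0.989, -0.145, -0.0, 0.0]
ft_force: [-0.0, -0.3, 0.3]
finger_gap: 0.0846
```

jog_arm(deltas="0 0 0 0 0 0 5;0 0 0 0 0 0 5;0 0 0 0 0 0 5;0 0 0 0 0 0 5")

```text
time_s: 12.1
tcp_pos: [0.4718, -0.2784, 0.0068]
orientation: [0.989, -0.145, 0.0, 0.0]
ft_force: [0.6, 0.1, -1.0]
finger_gap: 0.0574
```

jog_arm(deltas="0 0 1 0 0 0 5;0 0 4 0 0 0 5;0 0 5 0 0 0 5;0 0 4 0 0 0 5;0 0 0 0 0 0 5")

```text
time_s: 12.72
tcp_pos: [0.4706, -0.2777, 0.1524]
orientation: [0.989, -0.145, -0.0, 0.0]
ft_force: [-0.6, -0.3, -1.7]
finger_gap: 0.0572
```

```bash
python3 - <<'E'
from h import *
st=status.read_state(); print(st['tcp_pos'],st['orientation'],st['ft_force'],st['finger_gap'])
s=snap('wrist','w5'); p=cloud(s); d=p-st['tcp_pos']
m=(np.hypot(d[...,0],d[...,1])<.035)&(d[...,2]>-.01)&(d[...,2]<.03)
print(np.histogram(d[m][:,2],bins=np.arange(-.01,.031,.002)))
hub(s,st['tcp_pos'],.014,.030)
E
```

```text
[ 0.47061501 -0.27766494  0.15242805] [ 9.89408251e-01 -1.45159515e-01 -1.33558366e-04  9.91079985e-05] [-0.63081064 -0.31729    -1.65553139] 0.057151545056525505
(array([   1,   18,  130,  156,  164,  166,  177,  188,  224,  252, 2712,
       4787,  114,   95,  101,  104,  122,  130,  119,  131]), array([-0.01 , -0.008, -0.006, -0.004, -0.002,  0.   ,  0.002,  0.004,
        0.006,  0.008,  0.01 ,  0.012,  0.014,  0.016,  0.018,  0.02 ,
        0.022,  0.024,  0.026,  0.028,  0.03 ]))
hub pts 7266 z 0.0122 ((-0.000270073302090168, 0.0006410228088498116), 0.032360803335905075)
```

View pics/w5.png

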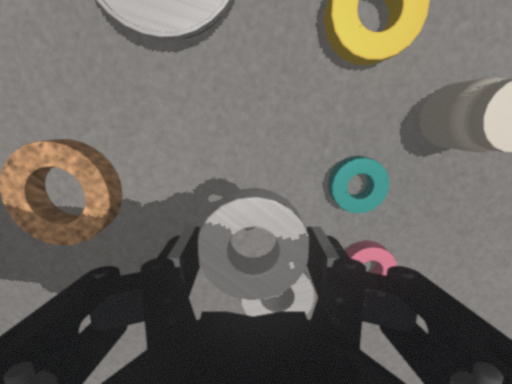

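The spacer is held level with its bore at (253,245). Carrying it to the post.

jog_arm(deltas="-0.4 5.3 0.4 0 0 0 5;-0.4 5.3 0.4 0 0 0 5;-0.4 5.3 0.2 0 0 0 5;-0.3 5.0 0 0 0 0 5;0 0 0 0 0 0 5")

```text
time_s: 13.4
tcp_pos: [0.4511, -0.0624, 0.1537]
orientation: [0.989, -0.146, -0.006, -0.001]
ft_force: [0.8, -1.0, -1.3]
finger_gap: 0.0575
```

```bash
cat >> h.py <<'E'
def bore(s,t,lo,hi,rad=.036):
    "centre of bore at top plane of held part relative to tcp"
    p=cloud(s); d=p-t
    m=((np.hypot(d[...,0],d[...,1])<rad)&(d[...,2]>lo)&(d[...,2]<hi)).astype(np.uint8)
    cs,hh=cv2.findContours(m,cv2.RETR_CCOMP,cv2.CHAIN_APPROX_NONE)
    i=max((i for i in range(len(cs)) if hh[0][i][3]>=0),key=lambda i:cv2.contourArea(cs[i]))
    c=cs[i][:,0,:]; q=d[c[:,1],c[:,0]]
    (x,y),r=cv2.minEnclosingCircle(q[:,:2].astype(np.float32))
    print('bore rel',round(x,4),round(y,4),'d',round(2*r,4),'mean',q.mean(0).round(4))
E
python3 - <<'E'
from h import *
st=status.read_state(); print(st['tcp_pos'],st['orientation'],st['ft_force'],st['finger_gap'])
s=snap('wrist','w6'); bore(s,st['tcp_pos'],.009,.0145)
E
```

```text
[ 0.45110471 -0.06241748  0.15374035] [ 0.98922997 -0.14625022 -0.00579048 -0.00118837] [ 0.78721972 -1.01412191 -1.32012036] 0.05749177714049526
bore rel 0.0007 -0.0004 d 0.0282 mean [ 0.001  -0.0009  0.0107]
```

jog_arm(deltas="0.5 0.2 0 -0.004 -0.011 0 5;0 0 -1.5 0 0 0 5;0 0 -1.5 0 0 0 5;0 0 0 0 0 0 5")

```text
time_s: 13.95
tcp_pos: [0.4558, -0.064, 0.119]
orientation: [0.989, -0.149, -0.002, 0.001]
ft_force: [-0.5, -0.1, -1.8]
finger_gap: 0.0572
```

jog_arm(deltas="0.05 0.38 0 0 -0.003 0 5;0 0 0 0 0 0 5")

```text
time_s: 14.2
tcp_pos: [0.4563, -0.0604, 0.1191]
orientation: [0.989, -0.149, -0.0, 0.0]
ft_force: [-0.3, -0.8, -0.7]
finger_gap: 0.0573
```

jog_arm(deltas="0 0 -0.8 0 0 0 5;0 0 -0.8 0 0 0 5;0 0 -0.6 0 0 0 5;0 0 0 0 0 0 5")

```text
time_s: 14.7
tcp_pos: [0.4564, -0.0603, 0.0958]
orientation: [0.989, -0.149, 0.0, 0.0]
ft_force: [-1.0, 0.7, -1.7]
finger_gap: 0.057
```

jog_arm(deltas="0 0 -1 0 0 0 5;0 0 -1 0 0 0 5;0 0 -0.5 0 0 0 5;0 0 -0.2 0 0 0 5;0 0 0 0 0 0 5")

```text
time_s: 15.32
tcp_pos: [0.4564, -0.0603, 0.0668]
orientation: [0.989, -0.149, 0.0, 0.0]
ft_force: [0.0, -0.4, -0.9]
finger_gap: 0.0572
```

jog_arm(deltas="0 0 -0.1 0 0 0 5;0 0 0 0 0 0 7;0 0 0 0 0 0 8.5;0 0 0 0 0 0 8.5;0 0 0 0 0 0 8.5")

```text
time_s: 15.95
tcp_pos: [0.4571, -0.0604, 0.0673]
orientation: [0.989, -0.149, 0.001, 0.0]
ft_force: [0.2, 0.5, 0.5]
finger_gap: 0.0848
```

jog_arm(deltas="0 0 3 0 0 0 8.5;0 0 5 0 0 0 8.5;0 0 4 0 0 0 8.5;0 2 1 0 0 0.1 8.5;0 4 0 0 0 0.1 8.5")

```text
time_s: 16.58
tcp_pos: [0.4562, -0.0007, 0.2009]
orientation: [0.999, -0.049, 0.001, 0.001]
ft_force: [0.7, 0.8, -0.8]
finger_gap: 0.085
```

jog_arm(deltas="0.2 6 0 0 0 0.1 8.5;0.2 6 0 0 0 0 8.5;0.2 6 0 0 0 0 8.5;0.2 6 0 0 0 0 8.5;0.1 3.5 0 0 0 0 8.5")

```text
time_s: 17.2
tcp_pos: [0.4647, 0.2831, 0.2015]
orientation: [1.0, 0.003, 0.003, 0.0]
ft_force: [0.6, -0.6, 0.6]
finger_gap: 0.0855
```

jog_arm(deltas="0 0 0 0 0 0 8.5")

```text
time_s: 17.32
tcp_pos: [0.4642, 0.2853, 0.2008]
orientation: [1.0, 0.004, 0.002, 0.0]
ft_force: [-0.0, 0.4, 0.4]
finger_gap: 0.0854
```

```bash
cat >> h.py <<'E'
def ring(p,z0,z1,c,r):
    o=p[(p[...,2]>z0)&(p[...,2]<z1)&(np.hypot(p[...,0]-c[0],p[...,1]-c[1])<r)]
    print(len(o),np.median(o[:,2]),cv2.minEnclosingCircle(o[:,:2].astype(np.float32)))
E
python3 - <<'E'
from h import *
st=status.read_state(); print(st['tcp_pos'],st['orientation'],st['time_s'],st['joints'].round(2))
p=cloud(snap('wrist','w7')); ring(p,.017,.027,(.468,.279),.03)
q=cloud(snap('top','t7')); print('spacer'); ring(q,.076,.086,(.456,-.059),.034); ring(q,.028,.036,(.456,-.059),.09)
E
```

```text
[0.46422237 0.28529542 0.20082737] [9.99989199e-01 4.14649862e-03 2.06203299e-03 3.95433559e-04] 17.325 [ 0.55  0.06  0.09  1.6  -0.    2.12]
634 0.020817174242797054 ((0.46805834770202637, 0.2791915237903595), 0.021938776597380638)
spacer
348 0.07997460403642953 ((0.4561079144477844, -0.058763302862644196), 0.029917044565081596)
469 0.029741371789433035 ((0.4561603367328644, -0.05842239409685135), 0.06972352415323257)
```

View pics/w7.png

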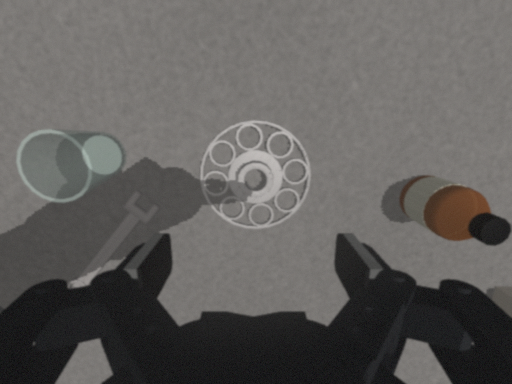

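The spacer is home, top at 0.080. The guide is at (256,176) with hub centre (0.468, 0.279). The bottle and beaker are well clear of the jaws.

jog_arm(deltas="0.4 -0.6 -6 0 0 0 8.5;0 0 -6 0 0 0 8.5;0 0 -4 0 0 0 8.5;0 0 -1 0 0 0 8.5;0 0 0 0 0 0 8.5")

```text
time_s: 18.05
tcp_pos: [0.4701, 0.2716, 0.0302]
orientation: [1.0, -0.0, 0.005, -0.0]
ft_force: [-0.2, -0.4, 1.0]
finger_gap: 0.0847
```

jog_arm(deltas="-0.2 0.75 -1 0 0.01 0 8.5;0 0 -0.7 0 0 0 8.5;0 0 0 0 0 0 8.5")

```text
time_s: 18.42
tcp_pos: [0.4702, 0.2806, 0.0163]
orientation: [1.0, -0.001, 0.002, -0.002]
ft_force: [-0.2, 0.3, 0.6]
finger_gap: 0.085
```

jog_arm(deltas="-0.2 -0.15 -0.6 -0.004 0.004 0 8.5;0 0 0 0 0 0 8.5")

```text
time_s: 18.68
tcp_pos: [0.4683, 0.2792, 0.0104]
orientation: [1.0, -0.0, 0.0, 0.0]
ft_force: [-0.0, -0.9, 0.2]
finger_gap: 0.0849
```

jog_arm(deltas="0 0 -0.35 0 0 0 8.5;0 0 0 0 0 0 4;0 0 0 0 0 0 3;0 0 0 0 0 0 3;0 0 0 0 0 0 3")

```text
time_s: 19.3
tcp_pos: [0.4684, 0.2793, 0.0075]
orientation: [1.0, -0.0, 0.0, -0.0]
ft_force: [0.1, 0.6, -1.4]
finger_gap: 0.0418
```

jog_arm(deltas="0 0 1 0 0 0 3;0 0 4 0 0 0 3;0 0 5 0 0 0 3;0 0 5 0 0 0 3;0 0 0 0 0 0 3")

```text
time_s: 19.92
tcp_pos: [0.4668, 0.2783, 0.1624]
orientation: [1.0, -0.0, -0.001, 0.0]
ft_force: [0.9, 0.6, -3.3]
finger_gap: 0.0415
```

```bash
python3 - <<'E'
from h import *
st=status.read_state(); print(st['tcp_pos'],st['orientation'],st['ft_force'],st['finger_gap'])
s=snap('wrist','w8'); p=cloud(s); t=st['tcp_pos']; d=p-t
o=d[(np.hypot(d[...,0],d[...,1])<.075)&(d[...,2]>-.03)&(d[...,2]<.02)]
print(np.histogram(o[:,2],bins=np.arange(-.03,.021,.004)))
r=o[(np.hypot(o[:,0],o[:,1])>.03)&(abs(o[:,2])<.012)]
print(np.linalg.lstsq(np.c_[r[:,:2],np.ones(len(r))],r[:,2],rcond=None)[0])
bore(s,t,.011,.018,.03)
E
```

```text
[0.46680256 0.27829722 0.16237348] [ 9.99999580e-01 -4.41657592e-04 -6.34601116e-04  4.92613661e-04] [ 0.86394221  0.59655395 -3.32575233] 0.04150343990818077
(array([    0,     0,     0,     0,     1,  1025, 10887,  2247,   401,
         515,  2982,   745]), array([-0.03 , -0.026, -0.022, -0.018, -0.014, -0.01 , -0.006, -0.002,
        0.002,  0.006,  0.01 ,  0.014,  0.018]))
[-0.00215786  0.00513752 -0.003253  ]
bore rel 0.001 0.0001 d 0.0286 mean [ 0.0011 -0.0006  0.0122]
```

View pics/w8.png

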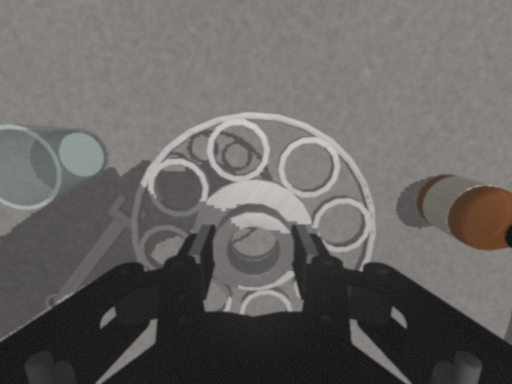

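The guide is held level with its bore at (253,240). Carrying it to the post.

jog_arm(deltas="-0.2 -5.6 0.3 0 0 0 3;-0.2 -5.6 0.3 0 0 0 3;-0.2 -5.6 0.2 0 0 0 3;-0.2 -5.6 0 0 0 0 3;-0.2 -5.6 0 0 0 0 3")

```text
time_s: 20.6
tcp_pos: [0.4518, -0.0071, 0.1596]
orientation: [1.0, 0.003, -0.007, 0.003]
ft_force: [1.9, -0.4, -2.5]
finger_gap: 0.0417
```

jog_arm(deltas="0 -4 0 0 0 0 3;0 0 0 0 0 0 3;0 0 0 0 0 0 3")

```text
time_s: 20.98
tcp_pos: [0.4493, -0.0513, 0.1554]
orientation: [1.0, 0.0, -0.01, 0.002]
ft_force: [0.5, -0.3, -2.3]
finger_gap: 0.0416
```

jog_arm(deltas="0.65 -0.85 0 0.004 -0.02 0 3;0 0 -1.5 0 0 0 3;0 0 -1.5 0 0 0 3;0 0 0 0 0 0 3")

```text
time_s: 21.48
tcp_pos: [0.4557, -0.0579, 0.1215]
orientation: [1.0, 0.002, -0.001, -0.0]
ft_force: [0.1, 1.3, -2.9]
finger_gap: 0.0417
```

jog_arm(deltas="0.05 -0.23 0 0 -0.002 0 3;0 0 0 0 0 0 3")

```text
time_s: 21.72
tcp_pos: [0.4563, -0.06, 0.1216]
orientation: [1.0, 0.003, 0.0, -0.0]
ft_force: [0.0, 0.0, -2.8]
finger_gap: 0.0417
```

```bash
python3 - <<'E'
from h import *
st=status.read_state(); print(st['tcp_pos'],st['orientation'])
s=snap('wrist'); bore(s,st['tcp_pos'],.011,.018,.03)
E
```

```text
[ 0.45627144 -0.06003248  0.12164524] [ 9.99996342e-01  2.69737987e-03  1.84256362e-04 -7.24144579e-05]
bore rel 0.0008 0.0002 d 0.0286 mean [ 0.0008 -0.0003  0.0123]
```

jog_arm(deltas="0 -0.03 -0.8 0 0 0 3;0 0 -0.8 0 0 0 3;0 0 -0.6 0 0 0 3;0 0 0 0 0 0 3")

```text
time_s: 22.28
tcp_pos: [0.4563, -0.0604, 0.0982]
orientation: [1.0, 0.003, 0.0, -0.0]
ft_force: [0.5, 0.2, -2.8]
finger_gap: 0.0421
```

jog_arm(deltas="0 0 -0.6 0 0 0 3;0 0 -0.3 0 0 0 3;0 0 -0.2 0 0 0 3;0 0 -0.1 0 0 0 3;0 0 0 0 0 0 3")

```text
time_s: 22.9
tcp_pos: [0.4567, -0.0604, 0.0877]
orientation: [1.0, 0.003, 0.001, 0.0]
ft_force: [-0.0, 0.7, -2.8]
finger_gap: 0.0413
```

jog_arm(deltas="0 0 -0.1 0 0 0 3;0 0 0 0 0 0 5;0 0 0 0 0 0 8.5;0 0 0 0 0 0 8.5;0 0 0 0 0 0 8.5")

```text
time_s: 23.52
tcp_pos: [0.4574, -0.0605, 0.0875]
orientation: [1.0, 0.003, 0.002, 0.0]
ft_force: [0.4, -0.0, 0.2]
finger_gap: 0.0851
```

jog_arm(deltas="0 0 3 0 0 0 8.5;0 0 5 0 0 0 8.5;0 0 4 0 0 0 8.5;0 -6 0 0 0 0 8.5;0 -6 0 0 0 0 8.5")

```text
time_s: 24.15
tcp_pos: [0.4573, -0.1799, 0.2112]
orientation: [1.0, 0.007, 0.003, 0.0]
ft_force: [0.9, 0.3, -0.7]
finger_gap: 0.085
```

jog_arm(deltas="0 -5 0 0 0 0 8.5;0 0 0 0 0 0 8.5;0 0 0 0 0 0 8.5")

```text
time_s: 24.52
tcp_pos: [0.4567, -0.2346, 0.2108]
orientation: [1.0, 0.004, 0.002, 0.0]
ft_force: [0.8, 0.4, 0.8]
finger_gap: 0.0848
```

```bash
python3 - <<'E'
from h import *
st=status.read_state(); print(st['tcp_pos'],st['ft_force'],st['time_s'])
q=cloud(snap('top')); c=(.456,-.059)
ring(q,.098,.1035,c,.025); ring(q,.083,.089,c,.09)
o=q[(np.hypot(q[...,0]-c[0],q[...,1]-c[1])<.072)&(abs(q[...,2]-.086)<.006)]
print('guide tilt',np.linalg.lstsq(np.c_[o[:,:2]-c,np.ones(len(o))],o[:,2],rcond=None)[0])
for n,z,cc in (('bottle',.11,(.683,.255)),('jar',.075,(.684,-.267)),('beaker',.085,(.278,.307))): print(n); ring(q,z,z+.012,cc,.05)
snap('scene','fin')
E
```

```text
[ 0.4567001  -0.23456092  0.21083855] [0.8168635  0.40627391 0.84039771] 24.525
151 0.10132763715003179 ((0.4568045139312744, -0.05810415744781494), 0.021715743467211723)
869 0.08599507064965062 ((0.4569527208805084, -0.058147743344306946), 0.06984562426805496)
guide tilt [ 0.00029135 -0.00021817  0.08580462]
bottle
98 0.11495479940528236 ((0.6829789280891418, 0.25512880086898804), 0.013689898885786533)
jar
365 0.0794980395164071 ((0.6835070848464966, -0.2680838406085968), 0.02853982150554657)
beaker
170 0.08987523473660719 ((0.27844592928886414, 0.307725191116333), 0.03566528484225273)
```

View pics/fin.png

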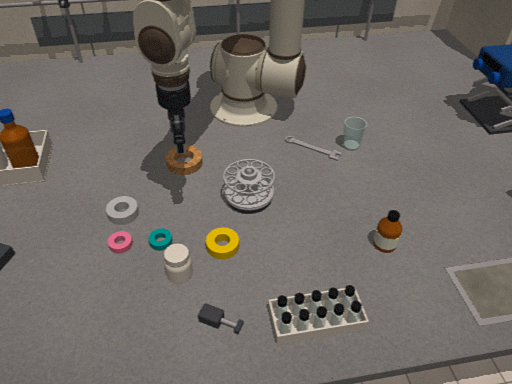

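The finished stack stands at (249,185). The guide's disc top is at 0.086 as expected, it is level, and the arm is clear of it.

```bash
python3 -c "
from cell import robot; print(robot.hand_in())"
```

```text
the job is handed in; nothing more can be done
None
```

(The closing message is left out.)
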